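# Build a height-setting stack against the fixture stops

## Robot

A 6-joint arm with a two-finger parallel gripper is mounted at the origin on the work surface. World frame = base frame: x ahead of the robot, y to its left, z up, the work surface at z = 0. Lengths are in m, angles in degrees, forces in N, time in s.
With the tool pointing down it reaches from about 0.375 to 0.9 m from the base axis. Payload 3.1 kg.
Tool frame: the origin (TCP) lies at the very end of the fingers, on their centre line; the grasp point (between the pads) lies bot.grip_point_offset behind it (bot.grip_point_offset is the distance from the TCP to the grasp point, in m); z points along the fingers, y is the line along which they close (so a half turn about z gives the same grasp; the last joint's range is limited). The gripper opens to 87 mm and grips with 3 to 60 N. Pads are 19 mm wide; open, the fingers measure 117 mm over their backs; the gripper's body (75 mm by 190 mm) begins 51 mm behind the grasp point.
Start: joints at [66.434, 30.224, 82.088, -0, 67.689, -10.227], TCP at [0.144, 0.608, 0.223] pointing down, gripper open.
Joint ranges: [-176.69, 176.69], [-43.24, 126.21], [12.49, 139.97], [-82, 262], [0, 151.66], [-163.58, 163.58]. Speed limits (degrees/s): [159.86, 159.86, 180, 180, 180, 180].

## Interface

Orientations are given as a 3x3 rotation matrix whose columns are the frame's x, y, z axes.
In Python, from rig import bot, viewer, ticket gives the robot as it stands.
- The arm moves only by the tool servo_tool, never from a script. Its argument "targets" is a list of rows, each an object with "offset": the shift along the tool's x, y, z in m, a list of three; "dr": the turn, a rotation vector about the tool's x, y, z in degrees, a list of three. In form: [{"offset": [x, y, z], "dr": [ax, ay, az]}, ...]. A call has 1 to 20 rows; each row is the pose to reach, as a shift and turn from the pose commanded when the call began, along the tool's axes at that moment; what a row does not reach only later rows make up. A row lasts 1/12 s, in which the tool goes at most 41.7 mm and 7.16 degrees, less where a joint would pass 70% of its speed; a pose out of reach is approached as far as the arm can. A call with a gripper value outside its range is refused whole. "gripper" is the gripper command: -1 is fully open, 1 is shut, values between are in proportion, set as the call begins (left out, the last holds). The fingers move at their own pace and stop on an object; the grip force is fixed at half the most. Time passes only in rows, so rows that repeat a pose let the fingers close. It gives the time, the measured TCP pose, the force, the opening and the grip force at its end, in the units of the state.
- bot.read_state(): the state, without advancing time (a new reading comes with each control period).
- viewer.capture(name): name is "scene" or "top" or "wrist"; returns a dict with "color" (420x560x3 uint8, red, green, blue), "camera_matrix" (3x3 intrinsics, pixels), "k1" (the pictures are not rectified: a ray, as slopes to the right and down, at radius r is drawn at 1 + k1 r^2 times it, then the intrinsics apply), "R" (3x3) and "t" (3): a world point X has camera coordinates R X + t. Camera axes: x right, y down, z forward; pixel columns grow to the right and rows downward; lengths in m; the calibration is good to about 2 mm. A picture is of the moment at which its call begins. There is no depth.
- ticket.hand_in(): hands the job in; it is judged then, once.
The state is a dict: "time_s": time; "joint_positions": joint angles; "qvel": joint speeds; "tau": joint torques, N m; "position": TCP position; "tcp_rot": TCP orientation; "force": force on the tool from outside, world axes, zero at the start; "moment": the same for the moment, N m; "opening": opening from 0.0 (shut) to 1.0 (fully open); "grasp_force": force on a finger pad.
Only numpy, scipy, OpenCV 4.12 (cv2) and the standard library are available. Lean on these libraries where they do the work, as an engineer would, in place of code of your own. Each camera call takes 0.05 s, during which the arm holds its last target. There are 200 camera calls.

## Task

On the stacking fixture, slide the wide disc that lies on the plate into the corner until its edge is against both stops, then slide the wide disc from the loading step across on top of it, against the same two stops. Finally pick up the small solid round disc from the bench and set it down, without dropping it, in the centre of the two. Leave the other things on the bench where they are.

Things in the scene. Friction and masses are not known exactly. Their poses are not given: they have to be found in the camera images.
- fixture: fixed stacking fixture: dark steel plate with two steel stop bars and a grey loading step. Origin on the bench, below the seated stack's centre. In its axes (mm): plate x -165..67, y -178..65, top at z 12; back stop bar x 45..57, y -178..65, up to z 44; side stop bar y 45..57, x -49..45, up to z 44
- step (a point): middle of the top face of the loading step, a raised grey block on the plate on the robot's side of the corner; 112 mm along x, 107 mm along y, its top 21 mm above the plate (33 above the bench), so 1 mm above the top of the lower disc; its far edge is 8 mm from the rim of the seated lower disc; axes as the fixture's
- seat (a point): point on the plate's top face where the discs' centres belong: 45 mm from the face of either stop; axes as the fixture's (+x to the back stop, +y to the side stop, z up)
- lower_disc: wide aluminium disc lying on the plate beside the loading step, clear of the stops; diameter 90 mm, 20 mm thick, about 0.34 kg, a small dark dot at the centre of its top; origin at the centre of its underside, z up
- upper_disc: wide aluminium disc of the same size (diameter 90 mm, 20 mm thick) lying on the loading step; origin at the centre of its underside, z up
- setting_disc: small solid round steel disc lying on the bench to the robot's right, diameter 60 mm, 14 mm thick, about 0.3 kg, small dark dot at the centre of its top; origin at the centre of its underside, z up
- ring_gauge: steel ring, outer diameter 64 mm, hole 34 mm, 18 mm high, on the bench near the small disc; origin at the centre of its underside; leave alone
- square_block: square steel block 60 x 60 x 18 mm, on the bench near the small disc; origin at the centre of its underside; leave alone
- caliper: digital caliper 200 mm long, black and steel, lying on the bench to the robot's left, 15 mm high; origin at the middle of its beam; leave alone
- loupe: black eyepiece, diameter 44 mm, 45 mm high, standing on the bench to the robot's left; origin at the centre of its underside; leave alone
Not all that is in view belongs to the job. Leave any blue or green look-alike of the upper_disc alone.

How it is judged:
By the outcome, as a careful person would: the job done as asked, in the order asked, and still so for the second after the job is handed in, with the robot touching nothing.
It also fails if it takes over 69 s, if anything falls off the work surface, if the arm or the gripper's body presses on something with over 40 N, if the wrist force passes 120 N, or if a joint passes its speed limit or range.

## Working session

There is one attempt and no reset: what is moved stays moved. The work goes in short steps, Python scripts to look and compute and a tool call to move; the robot and the scene stay as the last step left them, time stands still between calls to the robot, and variables do not carry over. Pictures are saved under pics/ and viewed, at most 10 in all, crops included, and the job is handed in when it is done.

Besides the shell and the picture viewer there is one more tool, called after "Call:" by a JSON object that holds its "api" and its "payload", one argument or row to a line. servo_tool: Moves the arm, as the interface text tells. Its arguments: {"type":"object","properties":{"targets":{"type":"array"},"gripper":{"type":"number"}},"required":["targets"]}

```bash
mkdir -p pics; ls; python3 - <<'E'
from rig import bot, viewer
import cv2,numpy as np,pickle
d={n:viewer.capture(n) for n in("scene","top")}
pickle.dump(d,open('c0.pkl','wb'))
for n in d: cv2.imwrite(f'pics/{n}0.png',d[n]['color'][:,:,::-1])
for n in d: print(n,d[n]['camera_matrix'].tolist(),d[n]['k1'],d[n]['R'].round(3).tolist(),d[n]['t'].round(3).tolist())
print(bot.grip_point_offset,bot.read_state())
E
```

```text
pics
scene [[463.1984898884182, 0.0, 279.1678262183212], [0.0, 463.1984898884182, 207.63757380551488], [0.0, 0.0, 1.0]] 0.03657670672022006 [[0.549, 0.836, 0.003], [0.576, -0.376, -0.725], [-0.605, 0.4, -0.688]] [-0.327, -0.214, 1.446]
top [[487.0760640204262, 0.0, 271.9349564868432], [0.0, 487.0760640204262, 205.60476138163418], [0.0, 0.0, 1.0]] 0.0384917823777077 [[0.0, -1.0, -0.002], [-0.982, 0.0, -0.189], [0.189, 0.002, -0.982]] [0.049, 0.516, 1.414]
0.0187 {'time_s': 0.1, 'joint_positions': array([ 6.64329885e+01,  3.02744016e+01,  8.21469216e+01, -1.16135981e-03,
        6.76907791e+01, -1.02272067e+01]), 'qvel': array([ 0.02090342, -0.2134077 , -0.19174913, -0.02823276,  0.05627815,
        0.02916536]), 'tau': array([-2.37857648e-04, -4.40986347e+01, -1.77151787e+01,  6.34587044e-02,
        5.34368400e-02, -1.45500968e-05]), 'position': array([0.14391665, 0.60753951, 0.22167311]), 'tcp_rot': array([[-9.73020470e-01,  2.30717531e-01, -7.65083916e-04],
       [ 2.30718565e-01,  9.73018859e-01, -1.80086168e-03],
       [ 3.28950718e-04, -1.92879434e-03, -9.99998086e-01]]), 'force': array([-0.05970448, -0.49158166,  0.14813672]), 'moment': array([ 0.00264948, -0.01585835, -0.02981155]), 'grasp_force': 0.0, 'opening': 0.9988599143274719}
```

View pics/top0.png

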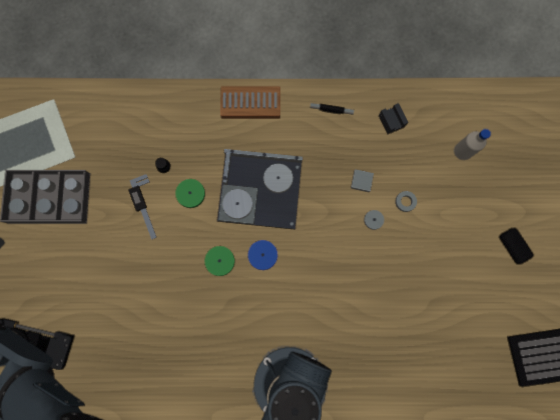

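View pics/scene0.png

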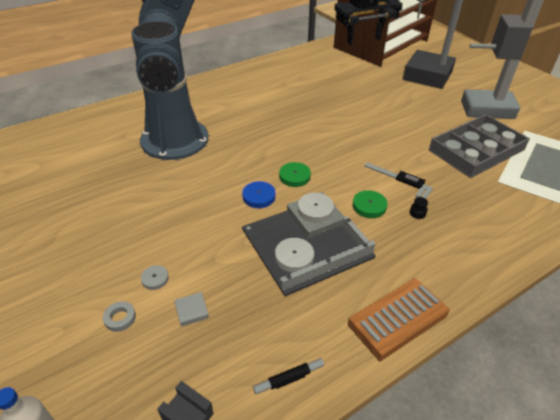

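The top view shows the fixture around (260,190), the lower disc at (278,178), the upper disc on the grey step at (237,203), and blue and green look-alikes on the bench. There are three small-disc candidates: (374,219) solid and round with a dot, (405,202) a ring with a hole, and (362,180) a square. The one at (374,219) fits; I'll confirm it in a crop.

```bash
cat > h.py <<'E'
import numpy as np,cv2
def ray(c,uv):
    K=c['camera_matrix'];k=c['k1'];d=np.array([k,0,0,0,0.])
    p=cv2.undistortPoints(np.array(uv,float).reshape(-1,1,2),K,d).reshape(-1,2)
    R=np.array(c['R']);C=-R.T@np.array(c['t'])
    return C,np.c_[p,np.ones(len(p))]@R
def w(c,uv,z):
    C,r=ray(c,uv); return C+r*((z-C[2])/r[:,2])[:,None]
def proj(c,X):
    K=c['camera_matrix'];d=np.array([c['k1'],0,0,0,0.])
    return cv2.projectPoints(np.array(X,float).reshape(-1,1,3),cv2.Rodrigues(np.array(c['R']))[0],np.array(c['t'],float),K,d)[0].reshape(-1,2)
E
python3 - <<'E'
import pickle,cv2,numpy as np
from h import *
d=pickle.load(open('c0.pkl','rb'));c=d['top']
for n,uv,z in(("lower",(278,178),.032),("upper",(237,203),.053),("small",(374,219.5),.014),("ring",(405,202),.018),("sq",(362,180.5),.018)): print(n,w(c,[uv],z).round(4))
for n,uv,z in(("lower",(295,254),.032),("upper",(316,205),.053),("small",(154.5,276),.014)): print(n,w(d['scene'],[uv],z).round(4))
im=c['color'][:,:,::-1]
a=cv2.resize(im[140:240,210:310],(500,500),interpolation=cv2.INTER_CUBIC)
b=cv2.resize(im[165:235,350:420],(300,300),interpolation=cv2.INTER_CUBIC)
o=np.zeros((500,800,3),np.uint8);o[:,:500]=a;o[:300,500:]=b
cv2.imwrite('pics/crop.png',o)
E
```

```text
lower [[0.6062 0.0307 0.032 ]]
upper [[0.5237 0.1541 0.053 ]]
small [[ 0.48   -0.2625  0.014 ]]
ring [[ 0.5337 -0.3584  0.018 ]]
sq [[ 0.6016 -0.2294  0.018 ]]
lower [[0.6152 0.0298 0.032 ]]
upper [[0.5267 0.1541 0.053 ]]
small [[ 0.4836 -0.2607  0.014 ]]
```

View pics/crop.png

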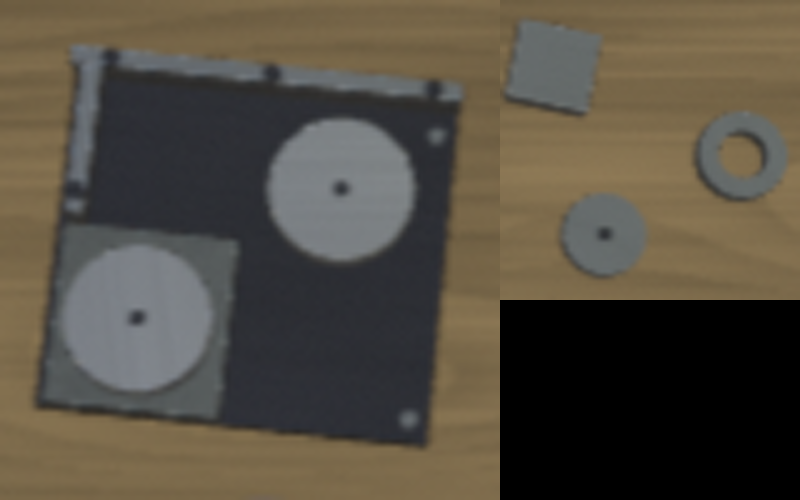

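The crop confirms the small solid disc with a dot at crop (604,234). The ring and the square are clearly different. Next I'll fit the fixture pose from its corners.

```bash
python3 - <<'E'
import pickle
from h import *
from scipy.optimize import least_squares
d=pickle.load(open('c0.pkl','rb'));c=d['top']
P=np.array([[72,45],[462,83],[427,446],[37,406],[240,240],[217,418],[84,212]],float)
P=(P+.5)/5-.5+[210,140]
F=np.array([[57,65,44],[57,-178,44],[-165,-178,12],[-165,65,12],[-53,-42,33],[-165,-42,33],[-49,45,44]])/1000.
def T(q,X): 
    a=q[2];R=np.array([[np.cos(a),-np.sin(a),0],[np.sin(a),np.cos(a),0],[0,0,1]]);return X@R.T+[q[0],q[1],0]
r=least_squares(lambda q:(proj(c,T(q,F))-P).ravel(),[.62,.13,-.1])
print(r.x[:2],np.degrees(r.x[2]),r.fun.reshape(-1,2).round(1))
q=r.x;a=q[2];R=np.array([[np.cos(a),-np.sin(a)],[np.sin(a),np.cos(a)]])
for n,cc,z in(("lower",(341.5,188),.032),("upper",(137,318),.053)):
    W=w(c,[(np.array(cc)+.5)/5-.5+[210,140]],z)[0]; print(n,W,"fix",R.T@(W[:2]-q[:2])*1000)
W=w(c,[(np.array([604,234])+.5)/(30/7)-.5+[350,165]],.014)[0];print(W)
E
```

```text
[0.6335024  0.13651405] -5.506894190066717 [[ 0.5  0. ]
 [ 1.  -0.3]
 [ 1.2 -0.2]
 [ 0.2  0.2]
 [-2.1 -0.3]
 [-1.4  0.1]
 [ 0.6  0.5]]
lower [0.60873679 0.0310208  0.032     ] fix [ -14.52758393 -107.38301132]
upper [0.52308758 0.15409957 0.053     ] fix [-111.59281931    6.90833877]
[ 0.48112007 -0.61442117  0.014     ]
```

```bash
cat > go.py <<'E'
# go.py fx fy z(mm, z above bench) yaw(deg rel. fixture-aligned) [q x y deg] -> tool offset and turn
import sys,json,numpy as np
from rig import bot
from scipy.spatial.transform import Rotation as Ro
q=json.load(open('fix.json'))
s=bot.read_state();R=np.array(s['tcp_rot']);p=np.array(s['position'])
F=Ro.from_euler('z',q[2],degrees=True).as_matrix();o=np.array([q[0],q[1],0])
print('t',round(s['time_s'],2),'fix mm',((F.T@(p-o))*1000).round(1),'F',(F.T@s['force']).round(1),'open',round(s['opening']*87,1),'grip',round(s['grasp_force'],1))
a=[float(v) for v in sys.argv[1:]]
for i in range(0,len(a),4):
    X=o+F@(np.array(a[i:i+3])/1000)
    Rt=F@Ro.from_euler('z',a[i+3],degrees=True).as_matrix()@np.diag([-1,1,-1])
    print('offset',(R.T@(X-p)).round(4).tolist(),'dr',Ro.from_matrix(R.T@Rt).as_rotvec(degrees=True).round(2).tolist())
E
echo '[0.6335,0.1365,-5.5]'>fix.json; python3 go.py -85 -107 250 0
```

```text
t 0.1 fix mm [-532.5  421.9  221.7] F [-0.  -0.5  0.1] open 86.9 grip 0.0
offset [-0.5154, -0.463, -0.0276] dr [-0.11, -0.03, -7.84]
```

Call:
{"api": "servo_tool", "payload": {
  "targets": [
    {"offset": [-0.515,-0.463,-0.028],"dr": [-0.1,0,-7.8]},
    {"offset": [-0.515,-0.463,-0.028],"dr": [-0.1,0,-7.8]},
    {"offset": [-0.515,-0.463,-0.028],"dr": [-0.1,0,-7.8]},
    {"offset": [-0.515,-0.463,-0.028],"dr": [-0.1,0,-7.8]},
    {"offset": [-0.515,-0.463,-0.028],"dr": [-0.1,0,-7.8]},
    {"offset": [-0.515,-0.463,-0.028],"dr": [-0.1,0,-7.8]},
    {"offset": [-0.515,-0.463,-0.028],"dr": [-0.1,0,-7.8]},
    {"offset": [-0.515,-0.463,-0.028],"dr": [-0.1,0,-7.8]},
    {"offset": [-0.515,-0.463,-0.028],"dr": [-0.1,0,-7.8]},
    {"offset": [-0.515,-0.463,-0.028],"dr": [-0.1,0,-7.8]},
    {"offset": [-0.515,-0.463,-0.028],"dr": [-0.1,0,-7.8]},
    {"offset": [-0.515,-0.463,-0.028],"dr": [-0.1,0,-7.8]},
    {"offset": [-0.515,-0.463,-0.028],"dr": [-0.1,0,-7.8]},
    {"offset": [-0.515,-0.463,-0.028],"dr": [-0.1,0,-7.8]},
    {"offset": [-0.515,-0.463,-0.028],"dr": [-0.1,0,-7.8]},
    {"offset": [-0.515,-0.463,-0.028],"dr": [-0.1,0,-7.8]},
    {"offset": [-0.515,-0.463,-0.028],"dr": [-0.1,0,-7.8]},
    {"offset": [-0.515,-0.463,-0.028],"dr": [-0.1,0,-7.8]},
    {"offset": [-0.515,-0.463,-0.028],"dr": [-0.1,0,-7.8]},
    {"offset": [-0.515,-0.463,-0.028],"dr": [-0.1,0,-7.8]}
  ],
  "gripper": 1
}}

```text
time_s: 1.77
position: [0.5373, 0.0392, 0.2499]
tcp_rot: [[-0.995, 0.097, -0.002], [0.097, 0.995, 0.003], [0.002, 0.002, -1.0]]
force: [0.1, 0.8, -1.3]
opening: 0.012
grasp_force: 0.0
```

```bash
python3 - <<'E'
from rig import viewer
import cv2,pickle
c=viewer.capture('wrist');pickle.dump(c,open('c1.pkl','wb'));cv2.imwrite('pics/w1.png',c['color'][:,:,::-1])
E
python3 go.py -85 -107 20 0 -42 -107 20 0
```

```text
t 1.82 fix mm [ -86.6 -105.5  250. ] F [-0.5 -0.2 -0.3] open 0.5 grip 0.0
offset [-0.0021, -0.002, 0.23] dr [0.13, -0.12, 0.0]
offset [-0.0451, -0.002, 0.2299] dr [0.13, -0.12, 0.0]
```

View pics/w1.png

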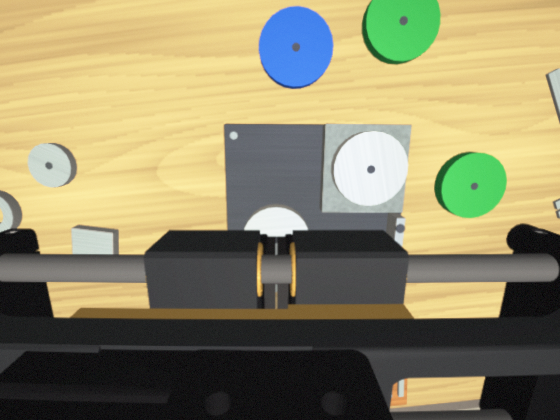

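The wrist view shows the plate's front-right corner at (225,124), the step's corners at (324,125), (322,212), (411,124) and (405,213), the upper disc's dot at (371,169) and the small disc's dot at (49,165).

```bash
python3 - <<'E'
import pickle
from h import *
c=pickle.load(open('c1.pkl','rb'));a=np.radians(-5.5);R=np.array([[np.cos(a),-np.sin(a)],[np.sin(a),np.cos(a)]])
for n,uv,z in(("corner",(225,124),.012),("cornerL",(411,124),.012),("s1",(324,125),.033),("s2",(322,212),.033),("s3",(405,213),.033),("up",(371,169.5),.053),("small",(49,165.5),.014)):
    W=w(c,[uv],z)[0];print(n,W[:2].round(4),(R.T@(W[:2]-[.6335,.1365])*1000).round(1))
E
```

```text
corner [ 0.4513 -0.0188] [-166.5 -172. ]
cornerL [0.474  0.2204] [-166.8   68.2]
s1 [0.4652 0.1045] [-164.5  -48. ]
s2 [0.5744 0.0953] [-54.9 -46.7]
s3 [0.5865 0.2041] [-53.3  62.7]
up [0.5222 0.1543] [-112.5    7.1]
small [ 0.4797 -0.2613] [-115.  -410.7]
```

Call:
{"api": "servo_tool", "payload": {
  "targets": [
    {"offset": [0.003,-0.002,0.04],"dr": [0.1,-0.1,0]},
    {"offset": [0.003,-0.002,0.08],"dr": [0.1,-0.1,0]},
    {"offset": [0.003,-0.002,0.12],"dr": [0.1,-0.1,0]},
    {"offset": [0.003,-0.002,0.16],"dr": [0.1,-0.1,0]},
    {"offset": [0.003,-0.002,0.19],"dr": [0.1,-0.1,0]},
    {"offset": [0.003,-0.002,0.215],"dr": [0.1,-0.1,0]},
    {"offset": [0.003,-0.002,0.228],"dr": [0.1,-0.1,0]},
    {"offset": [0.003,-0.002,0.228],"dr": [0.1,-0.1,0]},
    {"offset": [0.003,-0.002,0.228],"dr": [0.1,-0.1,0]}
  ]
}}

```text
time_s: 2.57
position: [0.5342, 0.0388, 0.0222]
tcp_rot: [[-0.996, 0.095, -0.0], [0.095, 0.996, 0.0], [0.0, 0.0, -1.0]]
force: [-0.1, 0.0, 0.6]
opening: 0.001
grasp_force: 0.0
```

Call:
{"api": "servo_tool", "payload": {
  "targets": [
    {"offset": [-0.008,0,0],"dr": [0,0,0]},
    {"offset": [-0.014,0,0],"dr": [0,0,0]},
    {"offset": [-0.018,0,0],"dr": [0,0,0]},
    {"offset": [-0.022,0,0],"dr": [0,0,0]},
    {"offset": [-0.025,0,0],"dr": [0,0,0]},
    {"offset": [-0.028,0,0],"dr": [0,0,0]},
    {"offset": [-0.03,0,0],"dr": [0,0,0]},
    {"offset": [-0.032,0,0],"dr": [0,0,0]},
    {"offset": [-0.032,0,0],"dr": [0,0,0]}
  ]
}}

```text
time_s: 3.32
position: [0.5666, 0.0345, 0.0225]
tcp_rot: [[-0.995, 0.097, 0.0], [0.097, 0.995, 0.0], [-0.0, 0.0, -1.0]]
force: [-4.4, 0.2, 3.7]
opening: 0.005
grasp_force: 1.9
```

```bash
python3 go.py
```

```text
t 3.32 fix mm [ -56.8 -108.    22.5] F [-4.4 -0.3  3.7] open 0.4 grip 1.9
```

Call:
{"api": "servo_tool", "payload": {
  "targets": [
    {"offset": [-0.001,0,0],"dr": [0,0,0]},
    {"offset": [-0.002,0,0],"dr": [0,0,0]},
    {"offset": [-0.003,0,0],"dr": [0,0,0]},
    {"offset": [-0.003,0,0],"dr": [0,0,0]}
  ]
}}

```text
time_s: 3.65
position: [0.5667, 0.0345, 0.0222]
tcp_rot: [[-0.995, 0.096, -0.006], [0.096, 0.995, 0.001], [0.006, -0.0, -1.0]]
force: [-7.1, 0.6, 5.6]
opening: 0.007
grasp_force: 3.9
```

```bash
python3 go.py
```

```text
t 3.65 fix mm [ -56.7 -107.9   22.2] F [-7.2 -0.1  5.6] open 0.6 grip 3.9
```

Call:
{"api": "servo_tool", "payload": {
  "targets": [
    {"offset": [0.01,0,0],"dr": [0,0,0]},
    {"offset": [0.019,0,0],"dr": [0,0,0]},
    {"offset": [0.019,-0.03,0],"dr": [0,0,0]},
    {"offset": [0.019,-0.06,0],"dr": [0,0,0]},
    {"offset": [0.01,-0.076,0],"dr": [0,0,0]},
    {"offset": [-0.02,-0.076,0],"dr": [0,0,0]},
    {"offset": [-0.034,-0.076,0],"dr": [0,0,0]},
    {"offset": [-0.034,-0.076,0],"dr": [0,0,0]}
  ]
}}

```text
time_s: 4.32
position: [0.6025, -0.047, 0.0235]
tcp_rot: [[-0.995, 0.098, 0.012], [0.098, 0.995, -0.003], [-0.012, -0.002, -1.0]]
force: [1.3, -1.0, 0.4]
opening: 0.004
grasp_force: 0.0
```

```bash
python3 go.py -20 -65 20 0
```

```text
t 4.32 fix mm [ -13.2 -185.6   23.5] F [ 1.4 -0.9  0.4] open 0.4 grip 0.0
offset [0.007, 0.1206, 0.0032] dr [-0.09, 0.69, -0.11]
```

Call:
{"api": "servo_tool", "payload": {
  "targets": [
    {"offset": [0.006,0.008,0],"dr": [0,0,0]},
    {"offset": [0.006,0.016,0],"dr": [0,0,0]},
    {"offset": [0.006,0.024,0],"dr": [0,0,0]},
    {"offset": [0.006,0.032,0],"dr": [0,0,0]},
    {"offset": [0.006,0.04,0],"dr": [0,0,0]},
    {"offset": [0.006,0.048,0],"dr": [0,0,0]},
    {"offset": [0.006,0.056,0],"dr": [0,0,0]},
    {"offset": [0.006,0.064,0],"dr": [0,0,0]},
    {"offset": [0.006,0.072,0],"dr": [0,0,0]},
    {"offset": [0.006,0.08,0],"dr": [0,0,0]},
    {"offset": [0.006,0.087,0],"dr": [0,0,0]},
    {"offset": [0.006,0.093,0],"dr": [0,0,0]},
    {"offset": [0.006,0.098,0],"dr": [0,0,0]},
    {"offset": [0.006,0.103,0],"dr": [0,0,0]},
    {"offset": [0.006,0.107,0],"dr": [0,0,0]},
    {"offset": [0.006,0.11,0],"dr": [0,0,0]},
    {"offset": [0.006,0.113,0],"dr": [0,0,0]},
    {"offset": [0.006,0.115,0],"dr": [0,0,0]},
    {"offset": [0.006,0.115,0],"dr": [0,0,0]}
  ]
}}

```text
time_s: 5.9
position: [0.5729, 0.0679, 0.0211]
tcp_rot: [[-0.994, 0.088, -0.059], [0.089, 0.996, -0.006], [0.058, -0.012, -0.998]]
force: [-40.0, -19.2, 29.7]
opening: 0.005
grasp_force: 21.8
```

```bash
python3 go.py
```

```text
t 5.9 fix mm [-53.7 -74.1  21.1] F [-37.9 -23.   29.7] open 0.4 grip 21.8
```

The finger slid off sideways under load, so I'm retreating and looking.

Call:
{"api": "servo_tool", "payload": {
  "targets": [
    {"offset": [0.02,-0.005,0],"dr": [0,0,0]},
    {"offset": [0.035,-0.01,0],"dr": [0,0,0]},
    {"offset": [0.05,-0.03,0],"dr": [0,0,0]},
    {"offset": [0.055,-0.06,-0.01],"dr": [0,0,0]},
    {"offset": [0.055,-0.09,-0.04],"dr": [0,0,0]},
    {"offset": [0.055,-0.1,-0.05],"dr": [0,0,0]},
    {"offset": [0.055,-0.1,-0.05],"dr": [0,0,0]}
  ]
}}

```text
time_s: 6.48
position: [0.5394, -0.0257, 0.0751]
tcp_rot: [[-0.995, 0.099, 0.008], [0.099, 0.995, -0.002], [-0.008, -0.001, -1.0]]
force: [0.1, 0.2, -0.6]
opening: 0.005
grasp_force: 0.0
```

```bash
python3 go.py;python3 - <<'E'
from rig import viewer
import cv2,pickle,numpy as np
t=viewer.capture('top');c=viewer.capture('scene');pickle.dump((t,c),open('c2.pkl','wb'))
a=cv2.resize(t['color'][140:240,210:310,::-1],(400,400),interpolation=cv2.INTER_CUBIC)
b=cv2.resize(c['color'][180:300,230:390,::-1],(400,300),interpolation=cv2.INTER_CUBIC)
o=np.zeros((400,800,3),np.uint8);o[:,:400]=a;o[:300,400:]=b
cv2.imwrite('pics/c2.png',o)
E
```

```text
t 6.48 fix mm [ -78.1 -170.5   75.1] F [ 0.1  0.2 -0.6] open 0.5 grip 0.0
```

View pics/c2.png

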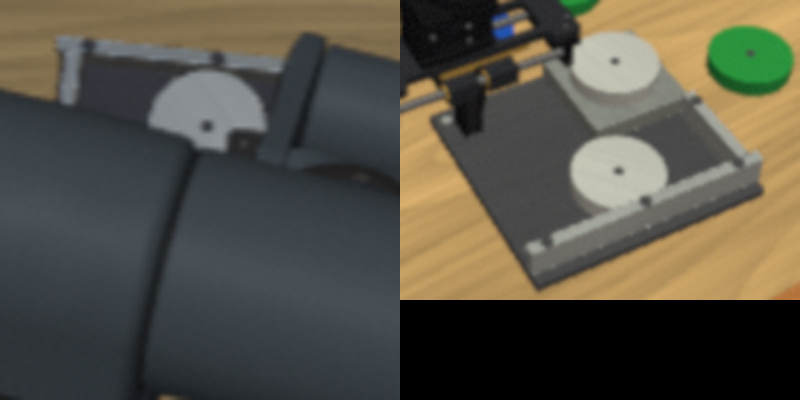

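The disc's dot is now at crop (207,126) in the top view and (618,171) in the scene view. It is moved partway along the back stop.

```bash
python3 - <<'E'
import pickle
from h import *
t,c=pickle.load(open('c2.pkl','rb'));a=np.radians(-5.5);R=np.array([[np.cos(a),-np.sin(a)],[np.sin(a),np.cos(a)]])
f=lambda W:(R.T@(W[:2]-[.6335,.1365])*1000).round(1)
m=lambda p,s,o:(np.array(p)+.5)/s-.5+o
print(f(w(t,[m((207,126),4,[210,140])],.032)[0]),f(w(c,[m((218,171),2.5,[230,180])],.032)[0]))
# upper disc and back-bar inner right top corner, scene
print(f(w(c,[m((215,61),2.5,[230,180])],.053)[0]))
for p,F in(((528,243),'57? -178'),((763,157),'57 65'),((538,252),'57,-178')): print(F,f(w(c,[m((p[0]-400,p[1]),2.5,[230,180])],.044)[0]))
E
```

```text
[ -0.2 -54.8] [ -0.1 -54. ]
[-111.1    8.3]
57? -178 [  43.5 -172. ]
57 65 [56.1 67.7]
57,-178 [  56.  -168.9]
```

```bash
python3 go.py 1 -128 75 -90 1 -128 21 -90
```

```text
t 6.58 fix mm [ -80.3 -168.2   72.8] F [-0.7  0.  -0. ] open 0.3 grip 0.0
offset [-0.0812, 0.0403, -0.0019] dr [0.15, 0.11, 89.93]
offset [-0.0811, 0.0402, 0.0521] dr [0.15, 0.11, 89.93]
```

Call:
{"api": "servo_tool", "payload": {
  "targets": [
    {"offset": [-0.02,0.01,-0.01],"dr": [0,0,7]},
    {"offset": [-0.04,0.02,-0.01],"dr": [0,0,14]},
    {"offset": [-0.06,0.03,-0.01],"dr": [0,0,21]},
    {"offset": [-0.081,0.04,-0.01],"dr": [0,0,28]},
    {"offset": [-0.081,0.04,-0.01],"dr": [0,0,35]},
    {"offset": [-0.081,0.04,-0.01],"dr": [0,0,42]},
    {"offset": [-0.081,0.04,-0.01],"dr": [0,0,49]},
    {"offset": [-0.081,0.04,-0.01],"dr": [0,0,56]},
    {"offset": [-0.081,0.04,-0.01],"dr": [0,0,63]},
    {"offset": [-0.081,0.04,0],"dr": [0,0,70]},
    {"offset": [-0.081,0.04,0],"dr": [0,0,77]},
    {"offset": [-0.081,0.04,0.01],"dr": [0,0,84]},
    {"offset": [-0.081,0.04,0.03],"dr": [0,0,90]},
    {"offset": [-0.081,0.04,0.045],"dr": [0,0,90]},
    {"offset": [-0.081,0.04,0.052],"dr": [0,0,90]},
    {"offset": [-0.081,0.04,0.052],"dr": [0,0,90]}
  ],
  "gripper": 0.08
}}

```text
time_s: 7.92
position: [0.6195, 0.0102, 0.0175]
tcp_rot: [[0.094, 0.996, -0.004], [0.996, -0.094, 0.001], [0.001, -0.004, -1.0]]
force: [-0.4, 0.4, 0.7]
opening: 0.46
grasp_force: 0.0
```

```bash
python3 go.py 2 -54 20 -90
```

```text
t 7.92 fix mm [  -1.9 -127.1   17.5] F [-0.5  0.3  0.7] open 40.0 grip 0.0
offset [0.0731, 0.004, -0.0024] dr [-0.25, -0.04, 0.09]
```

Call:
{"api": "servo_tool", "payload": {
  "targets": [
    {"offset": [0.01,0.003,-0.002],"dr": [0,0,0]},
    {"offset": [0.018,0.003,-0.002],"dr": [0,0,0]},
    {"offset": [0.025,0.003,-0.002],"dr": [0,0,0]},
    {"offset": [0.032,0.003,-0.002],"dr": [0,0,0]},
    {"offset": [0.039,0.003,-0.002],"dr": [0,0,0]},
    {"offset": [0.046,0.003,-0.002],"dr": [0,0,0]},
    {"offset": [0.053,0.003,-0.002],"dr": [0,0,0]},
    {"offset": [0.06,0.003,-0.002],"dr": [0,0,0]},
    {"offset": [0.066,0.003,-0.002],"dr": [0,0,0]},
    {"offset": [0.071,0.003,-0.002],"dr": [0,0,0]},
    {"offset": [0.074,0.003,-0.002],"dr": [0,0,0]},
    {"offset": [0.076,0.003,-0.002],"dr": [0,0,0]},
    {"offset": [0.076,0.003,-0.002],"dr": [0,0,0]}
  ]
}}

```text
time_s: 9.0
position: [0.6286, 0.0828, 0.0232]
tcp_rot: [[0.094, 0.996, -0.006], [0.996, -0.094, -0.003], [-0.003, -0.005, -1.0]]
force: [-5.9, -5.1, 4.6]
opening: 0.46
grasp_force: 3.9
```

```bash
python3 go.py
```

```text
t 9.0 fix mm [  0.3 -53.9  23.2] F [-5.4 -5.7  4.6] open 40.1 grip 3.9
```

Still a few mm to go, so I'll keep creeping.

Call:
{"api": "servo_tool", "payload": {
  "targets": [
    {"offset": [0.0015,0,0],"dr": [0,0,0]},
    {"offset": [0.003,0,0],"dr": [0,0,0]},
    {"offset": [0.0045,0,0],"dr": [0,0,0]},
    {"offset": [0.006,0,0],"dr": [0,0,0]},
    {"offset": [0.0075,0,0],"dr": [0,0,0]},
    {"offset": [0.0075,0,0],"dr": [0,0,0]}
  ]
}}

```text
time_s: 9.5
position: [0.6293, 0.0898, 0.0232]
tcp_rot: [[0.094, 0.996, -0.006], [0.996, -0.094, -0.003], [-0.004, -0.006, -1.0]]
force: [-5.5, -5.9, 4.6]
opening: 0.46
grasp_force: 4.3
```

```bash
python3 go.py
```

```text
t 9.5 fix mm [  0.3 -46.9  23.2] F [-4.9 -6.4  4.6] open 40.0 grip 4.3
```

Call:
{"api": "servo_tool", "payload": {
  "targets": [
    {"offset": [0.0015,0,0],"dr": [0,0,0]},
    {"offset": [0.003,0,0],"dr": [0,0,0]},
    {"offset": [0.0045,0,0],"dr": [0,0,0]},
    {"offset": [0.006,0,0],"dr": [0,0,0]},
    {"offset": [0.006,0,0],"dr": [0,0,0]}
  ]
}}

```text
time_s: 9.92
position: [0.6294, 0.0914, 0.0232]
tcp_rot: [[0.091, 0.996, -0.008], [0.996, -0.091, -0.01], [-0.011, -0.007, -1.0]]
force: [-7.5, -19.1, 6.9]
opening: 0.461
grasp_force: 9.8
```

```bash
python3 go.py;python3 - <<'E'
from rig import viewer
import cv2,pickle,numpy as np
c=viewer.capture('scene');pickle.dump(c,open('c3.pkl','wb'))
b=cv2.resize(c['color'][180:300,230:390,::-1],(800,600),interpolation=cv2.INTER_CUBIC)
cv2.imwrite('pics/c3.png',b)
E
```

```text
t 9.92 fix mm [  0.3 -45.3  23.2] F [ -5.6 -19.7   6.9] open 40.1 grip 9.8
```

View pics/c3.png

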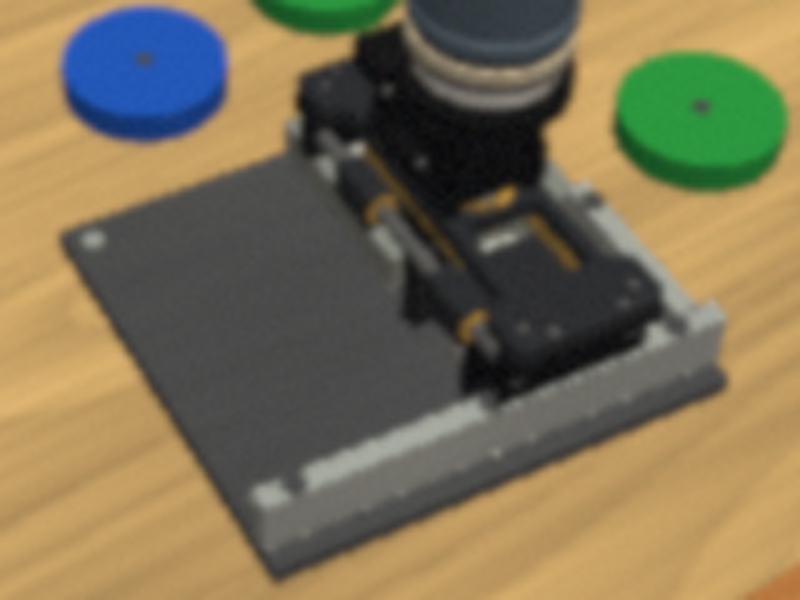

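The disc is against both stops: only 1.6 mm moved for 6 mm commanded, with reactions on both axes. I'm retreating and going behind the upper disc.

Call:
{"api": "servo_tool", "payload": {
  "targets": [
    {"offset": [-0.01,-0.002,0],"dr": [0,0,0]},
    {"offset": [-0.03,-0.002,0],"dr": [0,0,0]},
    {"offset": [-0.04,-0.002,-0.03],"dr": [0,0,-7]},
    {"offset": [-0.04,-0.02,-0.06],"dr": [0,0,-14]},
    {"offset": [-0.035,-0.04,-0.09],"dr": [0,0,-21]},
    {"offset": [-0.02,-0.07,-0.1],"dr": [0,0,-28]},
    {"offset": [0,-0.1,-0.1],"dr": [0,0,-35]},
    {"offset": [0.01,-0.13,-0.1],"dr": [0,0,-42]},
    {"offset": [0.02,-0.16,-0.1],"dr": [0,0,-49]},
    {"offset": [0.03,-0.18,-0.1],"dr": [0,0,-56]},
    {"offset": [0.035,-0.19,-0.1],"dr": [0,0,-63]},
    {"offset": [0.038,-0.19,-0.1],"dr": [0,0,-70]},
    {"offset": [0.038,-0.19,-0.1],"dr": [0,0,-77]},
    {"offset": [0.038,-0.19,-0.1],"dr": [0,0,-84]},
    {"offset": [0.038,-0.19,-0.1],"dr": [0,0,-90]},
    {"offset": [0.038,-0.19,-0.1],"dr": [0,0,-90]}
  ]
}}

```text
time_s: 11.3
position: [0.4484, 0.1538, 0.1231]
tcp_rot: [[-0.996, 0.095, 0.004], [0.095, 0.996, 0.001], [-0.004, 0.001, -1.0]]
force: [-0.9, -0.0, -0.3]
opening: 0.457
grasp_force: 0.0
```

```bash
echo '[0.6335,0.1400,-5.5]'>fix.json; python3 go.py -185 -3 40 0 ;python3 - <<'E'
from rig import viewer
import cv2,pickle,numpy as np
c=viewer.capture('scene');t=viewer.capture('top');pickle.dump((t,c),open('c3.pkl','wb'))
b=cv2.resize(c['color'][190:290,240:380,::-1],(420,300),interpolation=cv2.INTER_CUBIC)
a=cv2.resize(t['color'][140:215,210:305,::-1],(380,300),interpolation=cv2.INTER_CUBIC)
cv2.imwrite('pics/c4.png',np.hstack([a,b]))
E
```

```text
t 11.3 fix mm [-185.6   -4.   123.1] F [-0.9 -0.1 -0.3] open 39.7 grip 0.0
offset [-0.0002, 0.0009, 0.0831] dr [0.06, 0.23, 0.07]
```

View pics/c4.png

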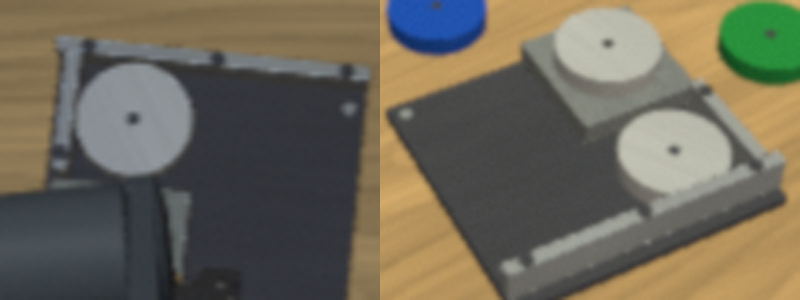

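The lower disc sits in the corner touching both bars (top-view dot at crop (133,118)). Now I'll lower behind the upper disc and push it.

```bash
python3 - <<'E'
import pickle
from h import *
t,c=pickle.load(open('c3.pkl','rb'));a=np.radians(-5.5);R=np.array([[np.cos(a),-np.sin(a)],[np.sin(a),np.cos(a)]])
f=lambda W:(R.T@(W[:2]-[.6335,.14])*1000).round(1)
m=lambda p,s,o:(np.array(p)+.5)/s-.5+o
print(f(w(t,[m((133,118),4,[210,140])],.032)[0]),f(w(c,[m((674-380,150),3,[240,190])],.032)[0]),f(w(c,[m((608-380,43),3,[240,190])],.053)[0]))
E
```

```text
[ 1.  -0.9] [ 0.3 -0.2] [-111.1    4.9]
```

Call:
{"api": "servo_tool", "payload": {
  "targets": [
    {"offset": [0,0,0.03],"dr": [0,0,0]},
    {"offset": [0,0,0.055],"dr": [0,0,0]},
    {"offset": [0,0,0.075],"dr": [0,0,0]},
    {"offset": [0,0,0.083],"dr": [0,0,0]},
    {"offset": [-0.008,0,0.083],"dr": [0,0,0]},
    {"offset": [-0.015,0,0.083],"dr": [0,0,0]},
    {"offset": [-0.022,0,0.083],"dr": [0,0,0]},
    {"offset": [-0.028,0,0.083],"dr": [0,0,0]},
    {"offset": [-0.034,0,0.083],"dr": [0,0,0]},
    {"offset": [-0.04,0,0.083],"dr": [0,0,0]},
    {"offset": [-0.046,0,0.083],"dr": [0,0,0]},
    {"offset": [-0.052,0,0.083],"dr": [0,0,0]},
    {"offset": [-0.058,0,0.083],"dr": [0,0,0]},
    {"offset": [-0.058,0,0.083],"dr": [0,0,0]}
  ]
}}

```text
time_s: 12.57
position: [0.5082, 0.1473, 0.0398]
tcp_rot: [[-0.995, 0.097, 0.006], [0.097, 0.995, -0.0], [-0.006, 0.001, -1.0]]
force: [-0.6, 1.4, 1.6]
opening: 0.458
grasp_force: 0.7
```

```bash
python3 go.py
```

```text
t 12.57 fix mm [-125.4   -4.7   39.8] F [-0.7  1.3  1.6] open 39.8 grip 0.7
```

Call:
{"api": "servo_tool", "payload": {
  "targets": [
    {"offset": [-0.007,0,0],"dr": [0,0,0]},
    {"offset": [-0.014,0,0],"dr": [0,0,0]},
    {"offset": [-0.021,0,0],"dr": [0,0,0]},
    {"offset": [-0.028,0,0],"dr": [0,0,0]},
    {"offset": [-0.035,0,0],"dr": [0,0,0]},
    {"offset": [-0.042,0,0],"dr": [0,0,0]},
    {"offset": [-0.048,0,0],"dr": [0,0,0]},
    {"offset": [-0.054,0,0],"dr": [0,0,0]},
    {"offset": [-0.06,0,0],"dr": [0,0,0]},
    {"offset": [-0.065,0,0],"dr": [0,0,0]},
    {"offset": [-0.068,0,0],"dr": [0,0,0]},
    {"offset": [-0.068,0,0],"dr": [0,0,0]}
  ]
}}

```text
time_s: 13.57
position: [0.575, 0.1406, 0.0397]
tcp_rot: [[-0.995, 0.097, 0.004], [0.097, 0.995, -0.0], [-0.004, 0.0, -1.0]]
force: [-0.3, -0.6, -0.3]
opening: 0.46
grasp_force: 0.0
```

```bash
python3 go.py
```

```text
t 13.57 fix mm [-58.3  -5.   39.7] F [-0.3 -0.6 -0.3] open 40.0 grip 0.0
```

Call:
{"api": "servo_tool", "payload": {
  "targets": [
    {"offset": [0.015,0,0],"dr": [0,0,0]},
    {"offset": [0.03,0,0],"dr": [0,0,7]},
    {"offset": [0.027,-0.012,0],"dr": [0,0,14]},
    {"offset": [0.022,-0.022,0],"dr": [0,0,21]},
    {"offset": [0.015,-0.032,0],"dr": [0,0,28]},
    {"offset": [0.007,-0.042,0],"dr": [0,0,35]},
    {"offset": [0,-0.05,0],"dr": [0,0,42]},
    {"offset": [0,-0.05,0],"dr": [0,0,45]},
    {"offset": [0,-0.05,0],"dr": [0,0,45]}
  ]
}}

```text
time_s: 14.32
position: [0.5701, 0.0903, 0.0401]
tcp_rot: [[-0.634, 0.773, 0.005], [0.773, 0.634, -0.0], [-0.003, 0.003, -1.0]]
force: [0.9, -0.7, -0.6]
opening: 0.463
grasp_force: 0.0
```

```bash
python3 go.py -36 -36 39 -45
```

```text
t 14.32 fix mm [-58.3 -55.5  40.1] F [ 0.9 -0.6 -0.6] open 40.3 grip 0.0
offset [-0.0019, 0.0296, 0.0012] dr [0.2, 0.19, -0.14]
```

The cradle's opening line was along the diagonal, so I'm backing off and turning it a further 90°.

Call:
{"api": "servo_tool", "payload": {
  "targets": [
    {"offset": [0,-0.02,0],"dr": [0,0,0]},
    {"offset": [0,-0.04,0],"dr": [0,0,7]},
    {"offset": [0,-0.04,0],"dr": [0,0,14]},
    {"offset": [0,-0.04,0],"dr": [0,0,21]},
    {"offset": [0,-0.04,0],"dr": [0,0,28]},
    {"offset": [0,-0.04,0],"dr": [0,0,35]},
    {"offset": [0,-0.04,0],"dr": [0,0,42]},
    {"offset": [0,-0.04,0],"dr": [0,0,49]},
    {"offset": [0,-0.04,0],"dr": [0,0,56]},
    {"offset": [0,-0.04,0],"dr": [0,0,63]},
    {"offset": [0,-0.04,0],"dr": [0,0,70]},
    {"offset": [0,-0.03,0],"dr": [0,0,77]},
    {"offset": [0,-0.015,0],"dr": [0,0,84]},
    {"offset": [-0.001,-0.005,0],"dr": [0,0,90]},
    {"offset": [-0.002,0.005,0],"dr": [0,0,90]},
    {"offset": [-0.002,0.005,0],"dr": [0,0,90]}
  ]
}}

```text
time_s: 15.65
position: [0.5763, 0.0937, 0.0401]
tcp_rot: [[0.769, 0.639, 0.006], [0.639, -0.769, -0.0], [0.005, 0.004, -1.0]]
force: [0.7, 0.0, 0.3]
opening: 0.458
grasp_force: 0.0
```

```bash
python3 go.py -36 -36 39 -135
```

```text
t 15.65 fix mm [-52.5 -51.6  40.1] F [0.7 0.1 0.3] open 39.8 grip 0.0
offset [0.0227, 0.0007, 0.0012] dr [0.23, -0.27, 0.25]
```

Call:
{"api": "servo_tool", "payload": {
  "targets": [
    {"offset": [0.006,0,0.001],"dr": [0,0,0]},
    {"offset": [0.011,0,0.001],"dr": [0,0,0]},
    {"offset": [0.015,0,0.001],"dr": [0,0,0]},
    {"offset": [0.019,0,0.001],"dr": [0,0,0]},
    {"offset": [0.022,0,0.001],"dr": [0,0,0]},
    {"offset": [0.025,0,0.001],"dr": [0,0,0]},
    {"offset": [0.028,0,0.001],"dr": [0,0,0]},
    {"offset": [0.03,0,0.001],"dr": [0,0,0]},
    {"offset": [0.03,0,0.001],"dr": [0,0,0]}
  ]
}}

```text
time_s: 16.4
position: [0.5898, 0.108, 0.0385]
tcp_rot: [[0.771, 0.637, -0.015], [0.637, -0.771, -0.006], [-0.015, -0.004, -1.0]]
force: [-12.3, -14.3, 10.9]
opening: 0.462
grasp_force: 8.9
```

```bash
python3 go.py
```

```text
t 16.4 fix mm [-40.5 -36.1  38.5] F [-10.8 -15.4  10.9] open 40.2 grip 8.9
```

Call:
{"api": "servo_tool", "payload": {
  "targets": [
    {"offset": [-0.015,0,0],"dr": [0,0,0]},
    {"offset": [-0.04,0,0],"dr": [0,0,0]},
    {"offset": [-0.08,0,-0.01],"dr": [0,0,0]},
    {"offset": [-0.11,0,-0.03],"dr": [0,0,0]},
    {"offset": [-0.14,0,-0.05],"dr": [0,0,0]},
    {"offset": [-0.15,0,-0.06],"dr": [0,0,0]},
    {"offset": [-0.15,0,-0.06],"dr": [0,0,0]}
  ]
}}

```text
time_s: 16.98
position: [0.4799, 0.0152, 0.1002]
tcp_rot: [[0.774, 0.634, 0.003], [0.634, -0.774, -0.001], [0.002, 0.003, -1.0]]
force: [0.8, 0.4, -0.7]
opening: 0.459
grasp_force: 0.0
```

```bash
python3 go.py -60 -60 38 -135; python3 - <<'E'
from rig import viewer
import cv2,pickle,numpy as np
c=viewer.capture('scene');t=viewer.capture('top');pickle.dump((t,c),open('c5.pkl','wb'))
b=cv2.resize(c['color'][215:285,290:374,::-1],(432,360),interpolation=cv2.INTER_CUBIC)
a=cv2.resize(t['color'][140:200,215:275,::-1],(360,360),interpolation=cv2.INTER_CUBIC)
cv2.imwrite('pics/c5.png',np.hstack([a,b]))
E
```

```text
t 16.98 fix mm [-140.9 -138.9  100.2] F [ 0.8  0.5 -0.7] open 39.9 grip 0.0
offset [0.1129, 0.0009, 0.0625] dr [0.14, -0.13, -0.17]
```

View pics/c5.png

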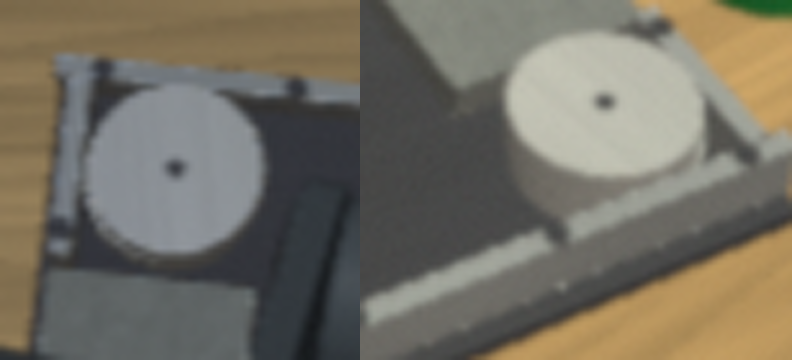

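The upper disc lies on the lower one, with its dot at crop (175,168) in the top view and (605,101) in the scene view. I'll compute its offset from the seat.

```bash
python3 - <<'E'
import pickle
from h import *
t,c=pickle.load(open('c5.pkl','rb'));a=np.radians(-5.5);R=np.array([[np.cos(a),-np.sin(a)],[np.sin(a),np.cos(a)]])
f=lambda W:(R.T@(W[:2]-[.6335,.14])*1000).round(1)
m=lambda p,s,o:(np.array(p)+.5)/s-.5+o
def dot(im,u,v): # weighted centroid of the dark dot
    g=cv2.cvtColor(im,cv2.COLOR_RGB2GRAY).astype(float);u0,v0=int(round(u)),int(round(v))
    p=g[v0-3:v0+4,u0-3:u0+4];k=np.clip(np.median(p)-p-5,0,None);y,x=np.mgrid[v0-3:v0+4,u0-3:u0+4]
    return (k*x).sum()/k.sum(),(k*y).sum()/k.sum()
tp,sp=m((175,168),6,[215,140]),m((245,101),36/7,[290,215])
t3,c3=pickle.load(open('c3.pkl','rb'))
print('upper',f(w(t,[dot(t['color'],*tp)],.052)[0]),f(w(c,[dot(c['color'],*sp)],.052)[0]))
print('lower',f(w(t3,[dot(t3['color'],*m((133,118),4,[210,140]))],.032)[0]),f(w(c3,[dot(c3['color'],*m((294,150),3,[240,190]))],.032)[0]))
E
```

```text
upper [ 0.8 -4.9] [ 0.2 -3.7]
lower [ 0.7 -0.6] [ 0.1 -0.1]
```

The upper disc is on the back stop but about 4 mm short of the side stop. I'll push it along +y with the cradle, as I did for the lower disc.

```bash
python3 go.py 2 -80 100 -90 2 -80 39 -90
```

```text
t 17.08 fix mm [-138.7 -137.8   98.9] F [ 0.6  0.2 -0.1] open 40.0 grip 0.0
offset [0.1405, 0.0584, -0.0004] dr [0.25, -0.11, -45.1]
offset [0.1403, 0.0582, 0.0606] dr [0.25, -0.11, -45.1]
```

Call:
{"api": "servo_tool", "payload": {
  "targets": [
    {"offset": [0.03,0.01,0],"dr": [0,0,-7]},
    {"offset": [0.06,0.02,0],"dr": [0,0,-14]},
    {"offset": [0.09,0.035,0],"dr": [0,0,-21]},
    {"offset": [0.12,0.05,0],"dr": [0,0,-28]},
    {"offset": [0.14,0.058,0],"dr": [0,0,-35]},
    {"offset": [0.14,0.058,0.01],"dr": [0,0,-42]},
    {"offset": [0.14,0.058,0.03],"dr": [0,0,-45]},
    {"offset": [0.14,0.058,0.05],"dr": [0,0,-45]},
    {"offset": [0.14,0.058,0.06],"dr": [0,0,-45]},
    {"offset": [0.14,0.058,0.06],"dr": [0,0,-45]}
  ]
}}

```text
time_s: 17.92
position: [0.6243, 0.0617, 0.0349]
tcp_rot: [[0.096, 0.995, -0.004], [0.995, -0.096, 0.0], [0.0, -0.004, -1.0]]
force: [-0.5, -0.0, 0.1]
opening: 0.46
grasp_force: 0.0
```

```bash
python3 go.py 2 -50 39 -90
```

```text
t 17.92 fix mm [ -1.6 -78.8  34.9] F [-0.5 -0.1  0.1] open 40.1 grip 0.0
offset [0.0288, 0.0036, -0.0041] dr [-0.24, -0.0, 0.02]
```

Call:
{"api": "servo_tool", "payload": {
  "targets": [
    {"offset": [0.006,0.003,-0.004],"dr": [0,0,0]},
    {"offset": [0.012,0.003,-0.004],"dr": [0,0,0]},
    {"offset": [0.018,0.003,-0.004],"dr": [0,0,0]},
    {"offset": [0.023,0.003,-0.004],"dr": [0,0,0]},
    {"offset": [0.026,0.003,-0.004],"dr": [0,0,0]},
    {"offset": [0.028,0.003,-0.004],"dr": [0,0,0]},
    {"offset": [0.03,0.003,-0.004],"dr": [0,0,0]},
    {"offset": [0.032,0.003,-0.004],"dr": [0,0,0]},
    {"offset": [0.034,0.003,-0.004],"dr": [0,0,0]},
    {"offset": [0.036,0.003,-0.004],"dr": [0,0,0]},
    {"offset": [0.036,0.003,-0.004],"dr": [0,0,0]}
  ]
}}

```text
time_s: 18.83
position: [0.6312, 0.0905, 0.0437]
tcp_rot: [[0.091, 0.996, -0.002], [0.996, -0.091, -0.01], [-0.01, -0.001, -1.0]]
force: [-5.1, -17.1, 8.1]
opening: 0.456
grasp_force: 8.5
```

```bash
python3 go.py
```

```text
t 18.83 fix mm [  2.4 -49.5  43.7] F [ -3.4 -17.5   8.1] open 39.7 grip 8.5
```

Both discs now show the same hard stop. I'm retreating and refining the small disc's position from the first pictures.

Call:
{"api": "servo_tool", "payload": {
  "targets": [
    {"offset": [-0.015,0,0],"dr": [0,0,0]},
    {"offset": [-0.04,0,-0.02],"dr": [0,0,0]},
    {"offset": [-0.07,0,-0.05],"dr": [0,0,0]},
    {"offset": [-0.1,0,-0.08],"dr": [0,0,0]},
    {"offset": [-0.13,-0.01,-0.1],"dr": [0,0,0]},
    {"offset": [-0.16,-0.03,-0.11],"dr": [0,0,0]},
    {"offset": [-0.19,-0.05,-0.11],"dr": [0,0,0]},
    {"offset": [-0.22,-0.08,-0.11],"dr": [0,0,0]},
    {"offset": [-0.22,-0.08,-0.11],"dr": [0,0,0]}
  ],
  "gripper": -1
}}

```text
time_s: 19.58
position: [0.5259, -0.1179, 0.1525]
tcp_rot: [[0.102, 0.995, -0.003], [0.995, -0.102, 0.001], [0.0, -0.003, -1.0]]
force: [-0.2, 0.7, -0.5]
opening: 0.98
grasp_force: 0.0
```

```bash
cat >> h.py <<'E'
def dot(im,u,v): # weighted centroid of a dark dot
    g=cv2.cvtColor(im,cv2.COLOR_RGB2GRAY).astype(float);u0,v0=int(round(u)),int(round(v))
    p=g[v0-3:v0+4,u0-3:u0+4];k=np.clip(np.median(p)-p-5,0,None);y,x=np.mgrid[v0-3:v0+4,u0-3:u0+4]
    return (k*x).sum()/k.sum(),(k*y).sum()/k.sum()
E
python3 - <<'E'
import pickle
from h import *
from rig import viewer
a=np.radians(-5.5);R=np.array([[np.cos(a),-np.sin(a)],[np.sin(a),np.cos(a)]])
f=lambda W:(R.T@(W[:2]-[.6335,.14])*1000).round(1)
t,c=viewer.capture('top'),viewer.capture('scene');cv2.imwrite('pics/c6.png',cv2.resize(t['color'][140:240,215:415,::-1],(800,400),interpolation=cv2.INTER_CUBIC))
for n,v,X in(('t',t,[.6335,.14,.052]),('s',c,[.6335,.14,.052])):
    W=w(v,[dot(v['color'],*proj(v,[X])[0])],.052)[0];print('upper',n,f(W),W)
for n,v,uv in(('t',t,(374,219.5)),('s',c,(154,276))): 
    W=w(v,[dot(v['color'],*uv)],.014)[0];print('small',n,W,f(W))
E
python3 go.py
```

```text
upper t [ 0.3 -1.1] [0.63370975 0.13884561 0.052     ]
upper s [ 0.2 -0.4] [0.63362745 0.13957982 0.052     ]
small t [ 0.48121146 -0.2624651   0.014     ] [-113.  -415.2]
small s [ 0.48037198 -0.2609661   0.014     ] [-114.  -413.8]
t 19.68 fix mm [ -77.9 -264.6  152.9] F [ 0.2  0.3 -0.2] open 86.5 grip 0.0
```

Upper and lower are concentric within about 0.5 mm. Going to the small disc.

```bash
python3 go.py -113.5 -414.5 40 -90
```

```text
t 19.68 fix mm [ -77.9 -264.6  152.9] F [ 0.2  0.3 -0.2] open 86.5 grip 0.0
offset [-0.1502, -0.0352, 0.1126] dr [0.14, -0.06, -0.27]
```

Call:
{"api": "servo_tool", "payload": {
  "targets": [
    {"offset": [-0.04,-0.01,0.01],"dr": [0,0,0]},
    {"offset": [-0.08,-0.02,0.02],"dr": [0,0,0]},
    {"offset": [-0.115,-0.028,0.035],"dr": [0,0,0]},
    {"offset": [-0.14,-0.035,0.06],"dr": [0,0,-0.2]},
    {"offset": [-0.15,-0.035,0.09],"dr": [0,0,-0.2]},
    {"offset": [-0.15,-0.035,0.11],"dr": [0,0,-0.2]},
    {"offset": [-0.15,-0.035,0.113],"dr": [0,0,-0.2]},
    {"offset": [-0.15,-0.035,0.113],"dr": [0,0,-0.2]},
    {"offset": [-0.15,-0.035,0.113],"dr": [0,0,-0.2]}
  ]
}}

```text
time_s: 20.43
position: [0.4836, -0.2604, 0.0399]
tcp_rot: [[0.092, 0.996, 0.003], [0.996, -0.092, -0.001], [-0.0, 0.003, -1.0]]
force: [0.2, 0.3, 0.2]
opening: 0.998
grasp_force: 0.0
```

```bash
python3 go.py -113.5 -414.5 3 -90
```

```text
t 20.43 fix mm [-110.8 -413.    39.9] F [0.2 0.3 0.2] open 86.9 grip 0.0
offset [-0.0015, -0.0028, 0.0369] dr [0.17, 0.02, 0.24]
```

Call:
{"api": "servo_tool", "payload": {
  "targets": [
    {"offset": [-0.001,-0.003,0.012],"dr": [0,0,0]},
    {"offset": [-0.001,-0.003,0.024],"dr": [0,0,0]},
    {"offset": [-0.001,-0.003,0.033],"dr": [0,0,0]},
    {"offset": [-0.001,-0.003,0.036],"dr": [0,0,0]},
    {"offset": [-0.001,-0.003,0.036],"dr": [0,0,0]},
    {"offset": [-0.001,-0.003,0.036],"dr": [0,0,0]}
  ]
}}

```text
time_s: 20.93
position: [0.4796, -0.2616, 0.0036]
tcp_rot: [[0.093, 0.996, 0.002], [0.996, -0.093, -0.0], [-0.0, 0.002, -1.0]]
force: [0.2, 0.1, -0.2]
opening: 1.0
grasp_force: 0.0
```

```bash
python3 go.py -113.5 -414.5 3 -90
```

```text
t 20.93 fix mm [-114.7 -414.5    3.6] F [ 0.2  0.1 -0.2] open 87.0 grip 0.0
offset [0.0, 0.0012, 0.0006] dr [0.12, 0.0, 0.18]
```

Call:
{"api": "servo_tool", "payload": {
  "targets": [
    {"offset": [0,0.001,0.001],"dr": [0,0,0]},
    {"offset": [0,0.001,0.001],"dr": [0,0,0]},
    {"offset": [0,0.001,0.001],"dr": [0,0,0]},
    {"offset": [0,0.001,0.001],"dr": [0,0,0]},
    {"offset": [0,0.001,0.001],"dr": [0,0,0]},
    {"offset": [0,0.001,0.001],"dr": [0,0,0]},
    {"offset": [0,0.001,0.001],"dr": [0,0,0]},
    {"offset": [0,0.001,0.001],"dr": [0,0,0]},
    {"offset": [0,0.001,0.001],"dr": [0,0,0]},
    {"offset": [0,0.001,0.001],"dr": [0,0,0]}
  ],
  "gripper": 1
}}

```text
time_s: 21.77
position: [0.4804, -0.262, 0.0027]
tcp_rot: [[0.093, 0.996, 0.002], [0.996, -0.093, -0.0], [-0.0, 0.002, -1.0]]
force: [-1.2, -0.3, 2.8]
opening: 0.679
grasp_force: 30.0
```

```bash
python3 go.py
```

```text
t 21.77 fix mm [-113.9 -414.8    2.7] F [-1.1 -0.4  2.8] open 59.0 grip 30.0
```

Gripped at 59 mm and 30 N. Lifting and carrying.

```bash
python3 go.py 0.3 -0.5 90 -90
```

```text
t 21.77 fix mm [-113.9 -414.8    2.7] F [-1.1 -0.4  2.8] open 59.0 grip 30.0
offset [0.414, 0.1155, -0.0872] dr [0.12, 0.01, 0.16]
```

Call:
{"api": "servo_tool", "payload": {
  "targets": [
    {"offset": [0,0,-0.01],"dr": [0,0,0]},
    {"offset": [0,0,-0.03],"dr": [0,0,0]},
    {"offset": [0,0,-0.055],"dr": [0,0,0]},
    {"offset": [0.01,0.003,-0.08],"dr": [0,0,0]},
    {"offset": [0.03,0.008,-0.095],"dr": [0,0,0]},
    {"offset": [0.06,0.016,-0.1],"dr": [0,0,0]},
    {"offset": [0.09,0.024,-0.1],"dr": [0,0,0]},
    {"offset": [0.12,0.032,-0.1],"dr": [0,0,0]},
    {"offset": [0.15,0.04,-0.1],"dr": [0,0,0]},
    {"offset": [0.18,0.05,-0.1],"dr": [0,0,0]},
    {"offset": [0.21,0.06,-0.1],"dr": [0,0,0]},
    {"offset": [0.24,0.068,-0.1],"dr": [0,0,0]},
    {"offset": [0.27,0.076,-0.1],"dr": [0,0,0]},
    {"offset": [0.3,0.084,-0.1],"dr": [0,0,0]},
    {"offset": [0.33,0.092,-0.1],"dr": [0,0,0]},
    {"offset": [0.36,0.1,-0.1],"dr": [0,0,0]},
    {"offset": [0.385,0.107,-0.1],"dr": [0,0,0]},
    {"offset": [0.4,0.112,-0.1],"dr": [0,0,0]},
    {"offset": [0.405,0.113,-0.1],"dr": [0,0,0]},
    {"offset": [0.405,0.113,-0.1],"dr": [0,0,0]}
  ]
}}

```text
time_s: 23.43
position: [0.6299, 0.1316, 0.1024]
tcp_rot: [[0.091, 0.996, 0.001], [0.996, -0.091, -0.001], [-0.0, 0.001, -1.0]]
force: [-1.1, 0.6, -1.8]
opening: 0.682
grasp_force: 30.0
```

```bash
python3 go.py 0.3 -0.5 70 -90;  python3 - <<'E'
from rig import viewer
import cv2,numpy as np
t,c=viewer.capture('wrist'),viewer.capture('scene')
b=cv2.resize(c['color'][190:290,260:380,::-1],(480,400),interpolation=cv2.INTER_CUBIC)
a=cv2.resize(t['color'][120:300,210:350,::-1],(311,400),interpolation=cv2.INTER_CUBIC)
cv2.imwrite('pics/c7.png',np.hstack([a,b]))
E
```

```text
t 23.43 fix mm [ -2.7  -8.7 102.4] F [-1.2  0.5 -1.8] open 59.4 grip 30.0
offset [0.0082, 0.003, 0.0324] dr [0.06, 0.03, 0.27]
```

View pics/c7.png

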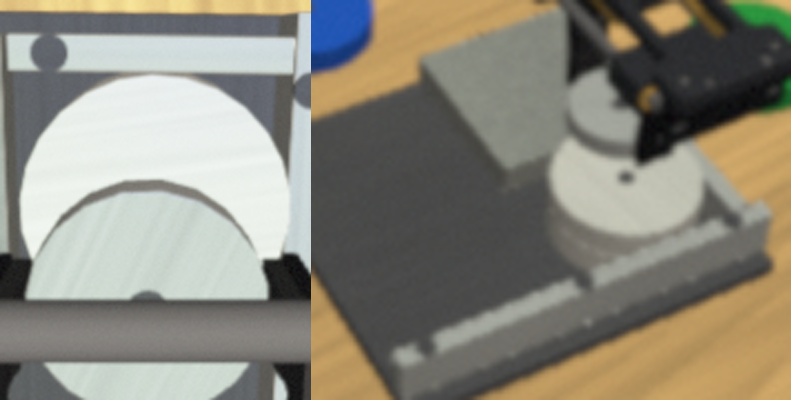

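The wrist view shows the disc held level between the pads over the stack (its dot near crop (147,297)). The scene view shows the stack clear beneath it. Lowering.

Call:
{"api": "servo_tool", "payload": {
  "targets": [
    {"offset": [0.004,0.0015,0.005],"dr": [0,0,0.2]},
    {"offset": [0.008,0.003,0.015],"dr": [0,0,0.2]},
    {"offset": [0.008,0.003,0.027],"dr": [0,0,0.2]},
    {"offset": [0.008,0.003,0.036],"dr": [0,0,0.2]},
    {"offset": [0.008,0.003,0.04],"dr": [0,0,0.2]},
    {"offset": [0.008,0.003,0.041],"dr": [0,0,0.2]},
    {"offset": [0.008,0.003,0.041],"dr": [0,0,0.2]},
    {"offset": [0.008,0.003,0.041],"dr": [0,0,0.2]}
  ]
}}

```text
time_s: 24.2
position: [0.6344, 0.1385, 0.0617]
tcp_rot: [[0.097, 0.995, 0.002], [0.995, -0.097, -0.0], [0.0, 0.002, -1.0]]
force: [0.0, -0.2, -2.2]
opening: 0.681
grasp_force: 30.0
```

```bash
python3 go.py 0.3 -0.5 55 -90
```

```text
t 24.2 fix mm [ 1.  -1.4 61.7] F [ 0.  -0.2 -2.2] open 59.2 grip 30.0
offset [0.0009, -0.0007, 0.0067] dr [0.12, -0.0, -0.04]
```

Call:
{"api": "servo_tool", "payload": {
  "targets": [
    {"offset": [0.001,-0.0005,0.002],"dr": [0,0,0]},
    {"offset": [0.001,-0.0005,0.004],"dr": [0,0,0]},
    {"offset": [0.001,-0.0005,0.0055],"dr": [0,0,0]},
    {"offset": [0.001,-0.0005,0.0065],"dr": [0,0,0]},
    {"offset": [0.001,-0.0005,0.007],"dr": [0,0,0]},
    {"offset": [0.001,-0.0005,0.007],"dr": [0,0,0]},
    {"offset": [0.001,-0.0005,0.007],"dr": [0,0,0]}
  ]
}}

```text
time_s: 24.78
position: [0.6338, 0.1396, 0.0548]
tcp_rot: [[0.096, 0.995, 0.002], [0.995, -0.096, -0.0], [-0.0, 0.002, -1.0]]
force: [-0.2, 1.1, -3.9]
opening: 0.678
grasp_force: 30.0
```

```bash
python3 go.py
```

```text
t 24.78 fix mm [ 0.3 -0.4 54.8] F [-0.3  1.1 -3.9] open 59.0 grip 30.0
```

Not yet in contact. Creeping further.

Call:
{"api": "servo_tool", "payload": {
  "targets": [
    {"offset": [0,0,0.0005],"dr": [0,0,0]},
    {"offset": [0,0,0.001],"dr": [0,0,0]},
    {"offset": [0,0,0.0015],"dr": [0,0,0]},
    {"offset": [0,0,0.002],"dr": [0,0,0]},
    {"offset": [0,0,0.002],"dr": [0,0,0]},
    {"offset": [0,0,0.002],"dr": [0,0,0]}
  ]
}}

```text
time_s: 25.28
position: [0.6339, 0.1396, 0.0547]
tcp_rot: [[0.096, 0.995, 0.002], [0.995, -0.096, -0.0], [-0.0, 0.002, -1.0]]
force: [-3.3, -0.9, 8.7]
opening: 0.681
grasp_force: 30.0
```

```bash
python3 go.py
```

```text
t 25.28 fix mm [ 0.4 -0.3 54.7] F [-3.2 -1.2  8.7] open 59.3 grip 30.0
```

Contact at 8.7 N. Easing off, then opening.

Call:
{"api": "servo_tool", "payload": {
  "targets": [
    {"offset": [0,0,-0.0015],"dr": [0,0,0]},
    {"offset": [0,0,-0.0015],"dr": [0,0,0]}
  ]
}}

```text
time_s: 25.45
position: [0.6342, 0.1397, 0.0547]
tcp_rot: [[0.097, 0.995, 0.003], [0.995, -0.097, -0.0], [0.0, 0.003, -1.0]]
force: [-0.1, -0.7, 2.3]
opening: 0.682
grasp_force: 30.0
```

Call:
{"api": "servo_tool", "payload": {
  "targets": [
    {"offset": [0,0,0],"dr": [0,0,0]},
    {"offset": [0,0,0],"dr": [0,0,0]},
    {"offset": [0,0,0],"dr": [0,0,0]},
    {"offset": [0,0,0],"dr": [0,0,0]},
    {"offset": [0,0,0],"dr": [0,0,0]},
    {"offset": [0,0,0],"dr": [0,0,0]},
    {"offset": [0,0,-0.005],"dr": [0,0,0]},
    {"offset": [0,0,-0.015],"dr": [0,0,0]},
    {"offset": [0,0,-0.035],"dr": [0,0,0]},
    {"offset": [0,0,-0.065],"dr": [0,0,0]},
    {"offset": [-0.02,0,-0.1],"dr": [0,0,0]},
    {"offset": [-0.06,-0.01,-0.12],"dr": [0,0,0]},
    {"offset": [-0.1,-0.02,-0.12],"dr": [0,0,0]},
    {"offset": [-0.14,-0.03,-0.12],"dr": [0,0,0]},
    {"offset": [-0.18,-0.06,-0.12],"dr": [0,0,0]},
    {"offset": [-0.22,-0.08,-0.12],"dr": [0,0,0]},
    {"offset": [-0.22,-0.08,-0.12],"dr": [0,0,0]}
  ],
  "gripper": -1
}}

```text
time_s: 26.87
position: [0.5294, -0.075, 0.1751]
tcp_rot: [[0.099, 0.995, 0.0], [0.995, -0.099, -0.002], [-0.001, 0.0, -1.0]]
force: [0.5, -0.2, -0.4]
opening: 1.002
grasp_force: 0.0
```

```bash
python3 go.py; python3 - <<'E'
from h import *
from rig import viewer
a=np.radians(-5.5);R=np.array([[np.cos(a),-np.sin(a)],[np.sin(a),np.cos(a)]])
f=lambda W:(R.T@(W[:2]-[.6335,.14])*1000).round(1)
t,c=viewer.capture('top'),viewer.capture('scene')
for v in(t,c): print(f(w(v,[dot(v['color'],*proj(v,[[.6335,.14,.066]])[0])],.066)[0]))
b=cv2.resize(c['color'][205:285,280:376,::-1],(480,400),interpolation=cv2.INTER_CUBIC)
e=cv2.resize(t['color'][140:210,210:266,::-1],(320,400),interpolation=cv2.INTER_CUBIC)
cv2.imwrite('pics/c8.png',np.hstack([e,b]))
E
```

```text
t 26.87 fix mm [ -83.  -224.   175.1] F [ 0.6 -0.2 -0.4] open 87.2 grip 0.0
[ 1.6 -0.7]
[1.  0.1]
```

View pics/c8.png

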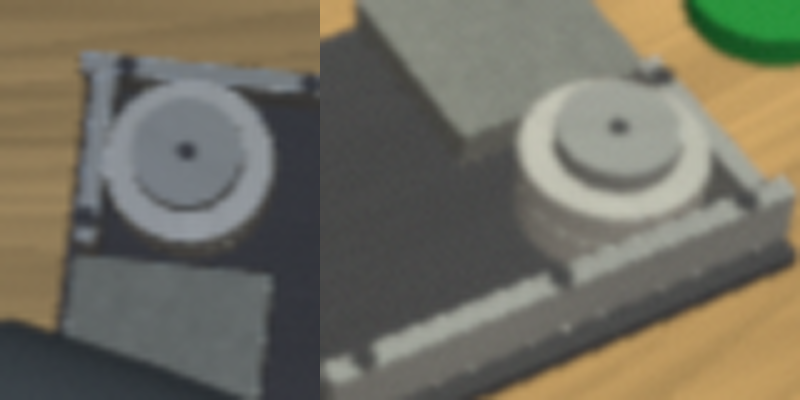

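The small disc is flat on the stack, with its dot at crop (186,150) in the top view and (619,126) in the scene view. It is about 1 mm off the upper disc's centre, and the robot is clear. Handing in.

```bash
python3 -c "from rig import ticket; print(ticket.hand_in())"
```

```text
the job is handed in; nothing more can be done
None
```

The job is handed in: both wide discs measured within about 1 mm of the seat after being pushed against the two stops. The small disc was set down about 1 mm off their centre and the arm was clear, at about 27 s of the 69 s allowed. One early push slipped, with about 53 N at the wrist from a fingertip against the lower disc, before I retreated and redid it.

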